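# Lift the hot pan lid with the lid lifter

### The job

The lid on the pan is hot and must not be touched with the gripper, so draw the wooden-handled lid lifter out of the blue crock, slide its fork under the lid's red knob, and raise the lid off the pan, at least 6 cm up, keeping it level. Finish while still holding the lifter, with the lid hanging on its fork, steady and level above the pan; do not put anything down. Do not shift the pan, touch the hot pan with the gripper, or disturb the baking tray, the cookie cutter or the jar.

Things in the scene. Friction and masses are not known exactly. Their poses are not given: they have to be found in the camera images.
- lifter: Lid lifter, 200 mm tall, 200 g, upright and loose in the crock on its flat fork. Origin: foot of the handle's axis, level with the fork's underside; z up. Square wooden handle 20 x 20 mm, z 60 to 200 mm, red stripe on its +x face. Below it a steel C open to +x: arm at z 52 to 60, spine at x -44 to -36, fork at z 0 to 6. +x starts within 60 degrees of straight away from the robot.
- slot (a point): Point of the lifter 6 mm above its origin, on the handle's axis: top of the fork, in its slot. Two prongs, each 8 mm wide, point to the lifter's +x and end 22 mm ahead of this point; the slot between them is 24 mm wide, open ahead, closed 18 mm behind this point. The fork is 40 mm wide; 46 mm are free between it and the arm above. A knob's neck here hangs right under the handle.
- crock: Blue ceramic crock, fixed, 90 mm tall, outer diameter 116 mm, inner about 105 mm, inner floor 6 mm above its underside. Origin: centre of its underside, on the worktop, z up. The lifter stands in it.
- pan: Shallow dark steel pan, loose, 0.9 kg, on the hob's grate (grate top 18 mm above the worktop). Origin: centre of its underside; z up. 172 mm across the rim, rim 50 mm above the origin; a black handle points to its -x, reaching 235 mm from the centre, its top 43 mm above the origin.
- lid: Round steel lid loose on the pan's rim, 176 mm across, 0.2 to 0.45 kg. Origin: centre of the underside that rests on the rim (50 mm above the pan's origin); z up. A plug, 146 mm across, goes 6 mm down into the pan, with play. Flat top at 5 mm; neck of 12 mm diameter from 5 to 30 mm; red knob head, 48 mm across, from 30 to 42 mm. The fork goes round the neck, under the head.
- knob (a point): Centre of the underside of the red knob head, on the lid's axis, 30 mm above the lid's origin.
- tray: Dark baking tray with cookies, 150 x 340 x 28 mm, bystander; origin: centre of its underside.
- cutter: Copper-coloured round cookie cutter, 64 mm across, 30 mm tall, bystander; origin: centre of its underside.
- jar: Glass jar with a green cap, 60 mm across, 110 mm tall, bystander; origin: centre of its underside.
There are look-alikes about, which are no part of the job. What is shaped like the lifter but turquoise is not meant. There is more than one size of the lid; the one meant has the size given above.

How it is judged:
By the outcome, as a careful person would: the job done as asked, in the order asked, and still so for the second after the job is handed in, while the arm keeps its last pose, push and grip.
It also fails if it takes over 45 s, if anything falls off the work surface, if the arm or the gripper's body presses on something with over 40 N, if the wrist force passes 120 N, or if a joint passes its speed limit or range.

### The arm

A 6-joint arm with a two-finger parallel gripper is mounted at the origin on the work surface. World frame = base frame: x ahead of the robot, y to its left, z up, the work surface at z = 0. Lengths are in mm, angles in rad, forces in N, time in s.
With the tool pointing down it reaches from about 325 to 850 mm from the base axis. Payload 4.4 kg.
Tool frame: the origin (TCP) lies midway between the tips of the shut fingers; the grasp point (between the pads) lies grasp_offset behind it (grasp_offset is the distance from the TCP to the grasp point, in mm); z points along the fingers, y is the line along which they close (so a half turn about z gives the same grasp; the last joint's range is limited). The gripper opens to 94 mm and grips with 3 to 60 N. Pads are 16 mm wide; open, the fingers measure 119 mm over their backs; the gripper's body (75 mm by 177 mm) begins 78 mm behind the grasp point.
Start: joints at [1.038, 0.207, 1.542, -0, 1.393, -0.15], TCP at [214.783, 533.381, 205.447] pointing down, gripper open.
Joint ranges: [-2.73, 2.73], [-0.86, 2.22], [0.23, 2.46], [-1.11, 4.25], [0.08, 2.63], [-2.82, 2.82]. Speed limits (rad/s): [2.79, 2.79, 3.14, 3.14, 3.14, 3.14].

### API

Orientations are given as a unit quaternion [w, x, y, z].
In Python, from cell import * gives the robot as it stands. The module is installed in compiled form; this text tells all that it offers.
- The arm moves only by the shell command python3 -m creep 'ROWS' [FORCE]. ROWS is JSON, one flat list of numbers, 5 for each row, row after row: the shift along the tool's x, y, z in mm, then the turn about the tool's z in degrees, then the closure, from -1 (fully open) to 1 (shut), so that 0 is half open. In form: [x, y, z, spin, fingers, x, y, z, spin, fingers, ...]. A call has 1 to 12 rows; each row shifts and turns the commanded pose from where the row before left it, along the tool's axes as they then stand; what a row does not reach is not made up. A row lasts 1/10 s, in which the tool goes at most 50 mm and 8.59 degrees, less where a joint would pass 70% of its speed; a pose out of reach is approached as far as the arm can. A call with a gripper value outside its range is refused whole. The fingers move at their own pace and stop on an object; FORCE is the grip in N (left out, the last holds). Time passes only in rows, so rows that do not move let the fingers close. It gives the time, the measured TCP pose, the force, the opening and the grip force at its end, in the units of the state.
- read_state(): the state, without advancing time (a new reading comes with each control period).
- capture(name): name is "side" or "top" or "wrist"; returns a dict with "pixels" (400x640x3 uint8, red, green, blue), "fx", "fy", "cx", "cy" (pixels), "view" (4x4, takes a point from world to camera coordinates). Camera axes: x right, y down, z forward; pixel columns grow to the right and rows downward; lengths in mm; the calibration is good to about 2 mm. The wrist camera is an equidistant fisheye: a pixel r from the principal point sees the ray r / f radians off the axis. A picture is of the moment at which its call begins. There is no depth.
- sign_off(): hands the job in; it is judged then, once.
The state is a dict: "time_s": time; "joint_pos": joint angles; "qd": joint speeds; "joint_torque": joint torques, N m; "tool_pos": TCP position; "ee_rot": TCP orientation; "force": force on the tool from outside, world axes, zero at the start; "moment": the same for the moment, N m; "grip_width": finger opening in mm; "grasp_force": force on a finger pad.
Only numpy, scipy, OpenCV 4.12 (cv2) and the standard library are available. Lean on these libraries where they do the work, as an engineer would, in place of code of your own. Each camera call takes 0.05 s, during which the arm holds its last target. There are 200 camera calls.

## Working session

There is one attempt and no reset: what is moved stays moved. The work goes in short steps, Python scripts to look and compute and a shell command to move; the robot and the scene stay as the last step left them, time stands still between calls to the robot, and variables do not carry over. Pictures are saved under pics/ and viewed, at most 10 in all, crops included, and the job is handed in when it is done.

```bash
mkdir -p pics; cat > h.py <<'E'
from cell import *
import numpy as np, cv2
def cap(n,f=None):
    c=capture(n)
    if f: cv2.imwrite('pics/'+f,c['pixels'][:,:,::-1])
    return c
def ray(c,u,v,fish=False):
    x=(u-c['cx'])/c['fx'];y=(v-c['cy'])/c['fy']
    if fish:
        r=np.hypot(x,y); d=np.array([x/r*np.sin(r),y/r*np.sin(r),np.cos(r)]) if r>0 else np.array([0,0,1.])
    else: d=np.array([x,y,1.])
    V=np.array(c['view']);R=V[:3,:3]
    return -R.T@V[:3,3],R.T@d
def onz(c,u,v,z,fish=False):
    o,d=ray(c,u,v,fish);return o+d*(z-o[2])/d[2]
def two(r1,r2):
    (a,d),(b,e)=r1,r2
    s=np.linalg.lstsq(np.c_[d,-e],b-a,rcond=None)[0]
    return (a+d*s[0]+b+e*s[1])/2,np.linalg.norm(a+d*s[0]-b-e*s[1])
E
python3 - <<'E'
from h import *
for n in('top','side'):
    c=cap(n,n+'0.png');print(n,c['fx'],c['cx'],c['cy'],np.round(c['view'],3).tolist())
print(read_state())
E
```

```text
top 486.3525182074246 310.2256897686827 205.74808583301404 [[-0.012, -1.0, -0.004, 11.195], [-0.979, 0.012, -0.202, 512.459], [0.202, 0.002, -0.979, 1261.671], [0.0, 0.0, 0.0, 1.0]]
side 496.82639311698944 319.6936427249816 203.14355257924626 [[0.977, -0.213, -0.008, -496.959], [-0.156, -0.689, -0.708, 136.544], [0.145, 0.693, -0.706, 1412.493], [0.0, 0.0, 0.0, 1.0]]
{'time_s': 0.1, 'joint_pos': array([ 1.03749145e+00,  2.07332621e-01,  1.54279780e+00, -1.47582831e-05,
        1.39350196e+00, -1.50550449e-01]), 'qd': array([-0.00038259, -0.00322717, -0.0014992 , -0.00065731,  0.00108397,
        0.00058645]), 'joint_torque': array([-2.79063679e-04, -3.71867323e+01, -2.82294166e+01,  7.00002839e-02,
        3.11620336e-02, -2.55486248e-05]), 'tool_pos': array([214.41748401, 532.742483  , 204.41446101]), 'ee_rot': array([-3.35122304e-04,  1.90209761e-01,  9.81742943e-01, -9.63258540e-04]), 'force': array([-0.4224641 ,  0.37039444, -0.96083013]), 'moment': array([-0.00676172,  0.01570106,  0.08404435]), 'grasp_force': 0.0, 'grip_width': 94.21731187660396}
```

View pics/top0.png

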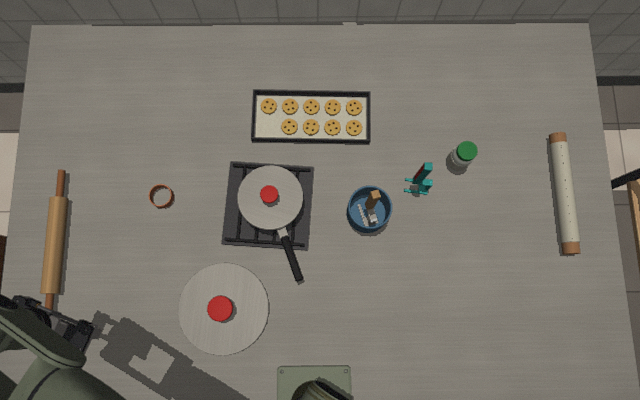

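View pics/side0.png

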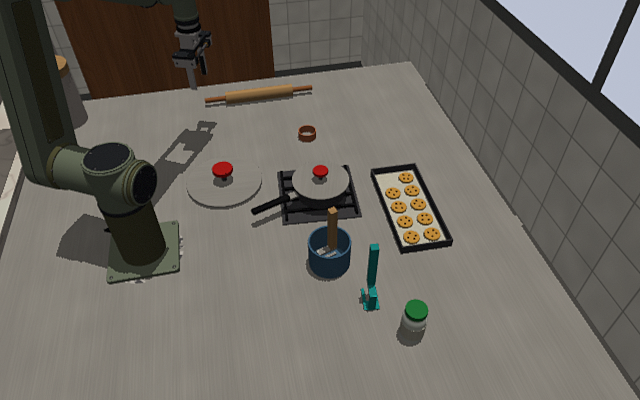

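The top view shows the pan lid's knob at (269,194), the crock at (369,210), the lifter's handle top near (375,195), and the decoys: the turquoise lifter at (420,180) and the big lid at (223,308). In the side view the handle top is at (333,209) and the knob at (320,171). Next I zoom in on the crock and measure.

```bash
python3 - <<'E'
from h import *
T=cap('top');S=cap('side')
a=cv2.resize(T['pixels'][175:245,335:405],None,fx=5.6,fy=5.6,interpolation=cv2.INTER_CUBIC)
b=cv2.resize(S['pixels'][200:280,292:372],(392,392),interpolation=cv2.INTER_CUBIC)
cv2.imwrite('pics/crock.png',np.hstack([a,b])[:,:,::-1])
def red(c,box):
    p=c['pixels'].astype(int);m=((p[...,0]>110)&(p[...,1]<60)&(p[...,2]<60)).astype('uint8')
    k=np.zeros_like(m);k[box[1]:box[3],box[0]:box[2]]=1
    ys,xs=np.nonzero(m*k);return xs.mean(),ys.mean(),xs.min(),xs.max(),ys.min(),ys.max()
rt=red(T,(250,175,290,215));rs=red(S,(305,155,335,185));print(rt,rs)
print('knob two',two(ray(T,*rt[:2]),ray(S,*rs[:2])),'plane108',onz(T,*rt[:2],108))
# lid disc centre in top
g=cv2.cvtColor(T['pixels'],cv2.COLOR_RGB2GRAY)
m=(g[155:240,225:312]>125).astype('uint8')
cs,_=cv2.findContours(m,cv2.RETR_EXTERNAL,cv2.CHAIN_APPROX_NONE);k=max(cs,key=cv2.contourArea)
e=cv2.fitEllipse(k);print('lid',e);print(onz(T,e[0][0]+225,e[0][1]+155,73))
# pan handle end
print('handle end',onz(T,299,279,58),'tray',[onz(T,*q,28).round() for q in((253,91),(370,93),(369,143),(252,142))])
# crock, rim
p=T['pixels'].astype(int);m=((p[...,2]>p[...,0]+25)&(p[...,0]<70)&(p[...,2]-p[...,1]>15)).astype('uint8');m[:,:340]=0;m[:,400:]=0
cs,_=cv2.findContours(m,cv2.RETR_EXTERNAL,cv2.CHAIN_APPROX_NONE);k=max(cs,key=cv2.contourArea);print('crock',cv2.boundingRect(k),cv2.minEnclosingCircle(k))
for q in((369,208),):print(onz(T,*q,90))
print('jar',onz(T,467,150,110),'cutter',onz(T,161,197,30))
# turquoise
E
```

```text
(np.float64(268.60434782608695), np.float64(193.88695652173914), np.int64(260), np.int64(277), np.int64(186), np.int64(202)) (np.float64(320.09016393442624), np.float64(169.70491803278688), np.int64(313), np.int64(327), np.int64(165), np.int64(174))
knob two (array([534.80219774, 112.72238759, 106.80111239]), np.float64(1.199961505142733)) plane108 [533.9073323  112.60593777 108.        ]
lid ((44.85665512084961, 41.867774963378906), (62.16613006591797, 64.20832061767578), 72.05877685546875)
[533.841232   112.34517955  73.        ]
handle end [316.64551322  36.50541287  58.        ] tray [array([859., 167.,  28.]), array([ 848., -172.,   28.]), array([ 696., -163.,   28.]), array([704., 168.,  28.])]
crock (349, 197, 3, 7) ((350.0, 200.0), 3.1623775959014893)
[ 496.81190074 -148.94863526   90.        ]
jar [ 645.61224788 -410.62209944  110.        ] cutter [547.02232924 416.83255434  30.        ]
```

View pics/crock.png

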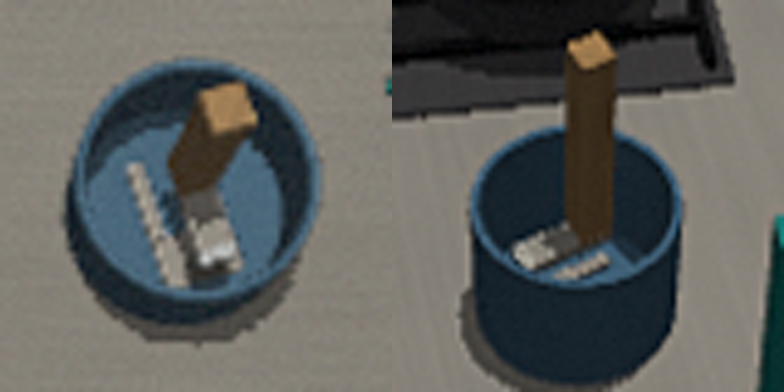

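The crop shows the handle's top face centred near crop pixel (228,108) in the top view and (590,50) in the side view. The left prong runs from (180,285) to (133,165), so the lifter's +x points away and somewhat left (yaw about 20°).

```bash
python3 - <<'E'
from h import *
import cell
print([k for k in dir(cell) if k[0]!='_'],getattr(cell,'grasp_offset',None))
T=cap('top');S=cap('side')
P,e=two(ray(T,375.3,193.9),ray(S,332.1,209.8));Q=onz(T,375.3,193.9,206);print(P,e,Q)
f=lambda u,v,z:onz(T,u/5.6-.4+335,v/5.6-.4+175,z)
def yaw(a,b):d=b-a;return np.degrees(np.arctan2(d[1],d[0])),np.linalg.norm(d)
print('prong',yaw(f(181,285,12),f(133,165,12)),'top edge',yaw(f(257,122,206),f(245,82,206)),yaw(f(212,135,206),f(200,92,206)),'spine',f(213,240,66),yaw(f(213,240,66),Q*[1,1,0]+[0,0,66]))
s=read_state();from scipy.spatial.transform import Rotation as R
r=R.from_quat(s['ee_rot'],scalar_first=True);t=np.array([Q[0],Q[1],300]);print(r.as_matrix().round(4),r.inv().apply(t-s['tool_pos']))
E
```

```text
['IKError', 'capture', 'grasp_offset', 'read_state', 'sign_off'] 18.8
[ 508.62620758 -151.4111681   204.25483258] 0.7831605110167582 [ 507.82355208 -151.16095577  206.        ]
prong (np.float64(19.693054794474882), np.float64(64.51394435536523)) top edge (np.float64(14.076116631849452), np.float64(18.130429145158406)) (np.float64(13.173345516215797), np.float64(19.379189907815803)) spine [ 475.84902142 -160.59172467   66.        ] (np.float64(16.433227714212215), np.float64(33.33631672938391))
[[-9.276e-01  3.735e-01 -4.000e-04]
 [ 3.735e-01  9.276e-01 -7.000e-04]
 [ 1.000e-04 -8.000e-04 -1.000e+00]] [-527.55410104 -525.33974343  -94.59876573]
```

```bash
python3 -m creep '[-15,-15,-30,0,-1,-30,-30,-30,0,-1,-35,-35,-25,0,-1,-35,-35,-10,0,-1,-35,-35,0,0,-1,-35,-35,0,0,-1,-35,-35,0,0,-1,-35,-35,0,0,-1,-35,-35,0,0,-1,-35,-35,0,0,-1,-35,-35,0,0,-1,-35,-35,0,0,-1]' 40; python3 -m creep '[-35,-35,0,0,-1,-35,-35,0,0,-1,-35,-35,0,0,-1,-28,-26,0,0,-1,0,0,0,8.5,-1,0,0,0,8.5,-1,0,0,0,8.5,-1,0,0,0,8.5,-1,0,0,0,8.5,-1,0,0,0,8.5,-1,0,0,0,0,-1,0,0,0,0,-1]'
python3 - <<'E'
from h import *
s=read_state();print(s)
c=cap('wrist','w1.png');print(c['fx'],c['cx'],c['cy'],np.round(c['view'],3).tolist())
E
```

```text
time_s: 1.5
tool_pos: [431.3, 23.8, 297.1]
ee_rot: [0.001, 0.19, 0.982, 0.0]
force: [-0.0, 0.0, 0.4]
grip_width: 93.5
grasp_force: 0.0
time_s: 2.7
tool_pos: [505.3, -145.3, 296.7]
ee_rot: [-0.0, 0.593, 0.805, -0.0]
force: [-0.3, 0.6, -0.6]
grip_width: 94.0
grasp_force: 0.0
{'time_s': 2.7, 'joint_pos': array([-4.44724266e-01,  4.40149507e-02,  1.53605995e+00, -2.97605763e-05,
        1.56165988e+00, -7.45705292e-01]), 'qd': array([-0.00014919,  0.00145327, -0.00032196,  0.00090244,  0.00019522,
        0.00603923]), 'joint_torque': array([-6.23783766e-03, -3.14475632e+01, -2.95383579e+01,  4.40248672e-02,
        6.23413338e-02,  3.51044408e-02]), 'tool_pos': array([ 505.30470832, -145.33348408,  296.69287945]), 'ee_rot': array([-6.69675546e-05,  5.93103052e-01,  8.05126552e-01, -2.80447946e-05]), 'force': array([-0.33742973,  0.56994371, -0.58607298]), 'moment': array([-0.03592615, -0.01103044, -0.00937078]), 'grasp_force': 0.0, 'grip_width': 94.00878153760769}
309.70691628693146 325.09927840715534 202.73576690012746 [[0.955, 0.297, -0.0, -439.678], [0.287, -0.925, 0.25, -330.189], [0.074, -0.239, -0.968, 406.447], [0.0, 0.0, 0.0, 1.0]]
```

View pics/w1.png

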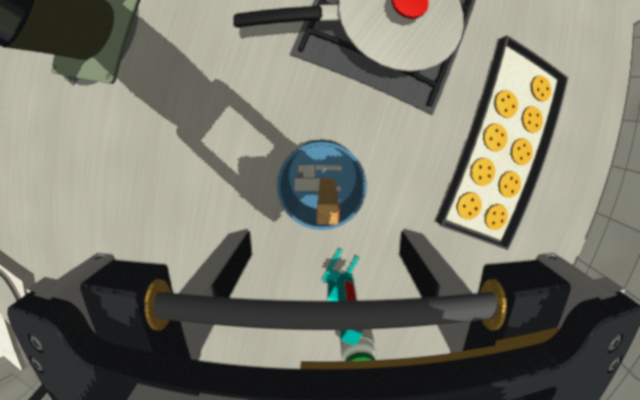

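The wrist view has the handle top at about (328,214), with its light-orange end face near the edge. The prong runs nearly horizontally in the image, so the fingers' line is aligned with the lifter's x. Refining with a zoom.

```bash
python3 - <<'E'
from h import *
c=cap('wrist');p=c['pixels'][130:240,265:385]
cv2.imwrite('pics/w1z.png',cv2.resize(p,None,fx=5,fy=5,interpolation=cv2.INTER_CUBIC)[:,:,::-1])
h=p.astype(int);m=((h[...,0]>150)&(h[...,0]-h[...,2]>60)).astype('uint8')
ys,xs=np.nonzero(m);print(xs.mean()+265,ys.mean()+130,m.sum(),xs.min()+265,xs.max()+265,ys.min()+130,ys.max()+130)
print(onz(c,xs.mean()+265,ys.mean()+130,206,True))
q=c['pixels'].astype(int);m=((q[...,0]>110)&(q[...,1]<60)&(q[...,2]<60));m[40:]=0
k=np.argwhere(m);print('knob',k.mean(0),onz(c,k[:,1].mean(),k[:,0].mean(),105,True))
E
```

```text
333.62857142857143 217.52380952380952 105 329 338 212 223
[ 516.91945231 -155.37277434  206.        ]
knob [  6.9625     410.31666667] [539.6389639  100.98653124 105.        ]
```

View pics/w1z.png

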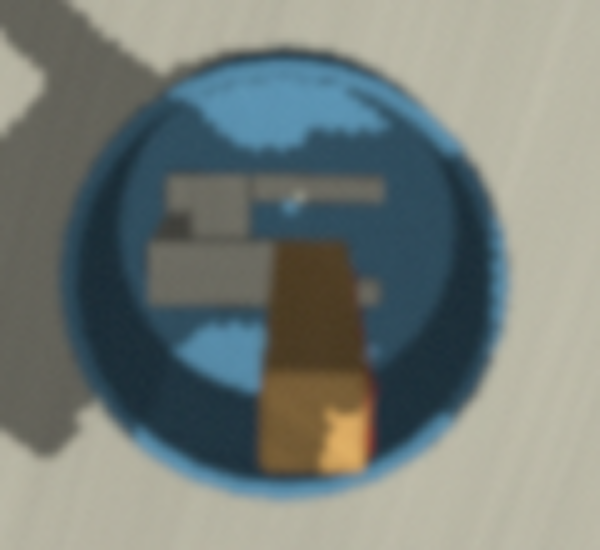

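The zoom shows the handle's top face spanning (260–370, 372–470), with its edges parallel to the image axes. So the fingers' line is aligned, and the red stripe is on the right (+x).

```bash
python3 - <<'E'
from h import *
from scipy.spatial.transform import Rotation as R
c=cap('wrist');Q=onz(c,327.6,213.8,206,True);B=onz(c,310/5-.4+265,372/5-.4+130,206,True)
s=read_state();r=R.from_quat(s['ee_rot'],scalar_first=True)
for q in (Q,[507.8,-151.2,206]):print(q,r.inv().apply(np.array(q)-s['tool_pos']))
print(s['tool_pos'])
E
```

```text
[ 510.62089723 -153.62602857  206.        ] [-9.44305903  2.6006951  90.74258177]
[507.8, -151.2, 206] [-6.29277403  0.62110418 90.74255704]
[ 505.35195626 -145.36736933  296.74240428]
```

```bash
python3 -m creep '[-7.5,1.5,0,0,-1,0,0,20,0,-1,0,0,20,0,-1,0,0,20,0,-1,0,0,20,0,-1,0,0,20,0,-1,0,0,20,0,-1,0,0,20,0,-1,0,0,20,0,-1,0,0,0,0,0.3,0,0,0,0,0.5,0,0,0,0,0.6]' 40; python3 -m creep '[0,0,0,0,0.8,0,0,0,0,1,0,0,0,0,1,0,0,0,0,1,0,0,0,0,1,0,0,0,0,1]' 45
python3 - <<'E'
from h import *
print(read_state()['moment']);cap('wrist','w2.png')
E
```

```text
time_s: 4.05
tool_pos: [510.1, -152.8, 138.1]
ee_rot: [0.001, 0.594, 0.804, 0.0]
force: [-0.6, 1.0, -0.3]
grip_width: 73.2
grasp_force: 0.0
time_s: 4.65
tool_pos: [509.0, -152.1, 136.8]
ee_rot: [-0.0, 0.594, 0.804, -0.0]
force: [0.4, -0.3, -0.1]
grip_width: 25.0
grasp_force: 0.0
[-0.00211986  0.0264198  -0.03504883]
```

View pics/w2.png

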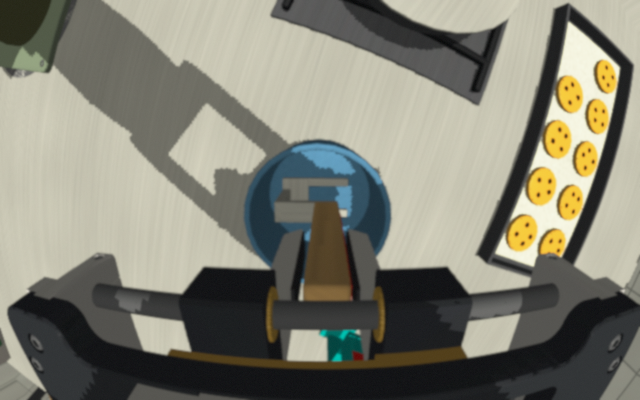

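The fingers, at (290,260) and (360,260), are closing around the handle at about (327,255), and the lifter is still upright. I finish the grip and then lift straight up.

```bash
python3 -m creep '[0,0,0,0,1,0,0,0,0,1,0,0,0,0,1,0,0,0,0,1]' 45; python3 -m creep '[0,0,-5,0,1,0,0,-10,0,1,0,0,-15,0,1,0,0,-20,0,1,0,0,-20,0,1,0,0,-20,0,1,0,0,-20,0,1,0,0,-10,0,1,0,0,0,0,1,0,0,0,0,1]'
python3 - <<'E'
from h import *
from scipy.spatial.transform import Rotation as R
s=read_state();print(s['tool_pos'],s['moment'])
r=R.from_quat(s['ee_rot'],scalar_first=True)
print(r.as_matrix().round(4))
T=cap('top');S=cap('side')
a=cv2.resize(T['pixels'][150:250,330:430],(400,400),interpolation=cv2.INTER_CUBIC)
b=cv2.resize(S['pixels'][140:240,280:380],(400,400),interpolation=cv2.INTER_CUBIC)
cv2.imwrite('pics/l1.png',np.hstack([a,b])[:,:,::-1])
E
```

```text
time_s: 5.1
tool_pos: [509.0, -152.0, 136.6]
ee_rot: [-0.0, 0.594, 0.804, 0.0]
force: [-0.4, -0.2, -0.9]
grip_width: 19.7
grasp_force: 44.9
time_s: 6.1
tool_pos: [508.7, -152.0, 256.3]
ee_rot: [-0.0, 0.594, 0.804, -0.0]
force: [0.1, 1.2, -2.2]
grip_width: 19.9
grasp_force: 44.9
[ 508.66190559 -151.96013863  256.30122643] [-0.05021344  0.00121467 -0.00715958]
[[-2.935e-01  9.560e-01 -7.000e-04]
 [ 9.560e-01  2.935e-01  3.000e-04]
 [ 5.000e-04 -6.000e-04 -1.000e+00]]
```

View pics/l1.png

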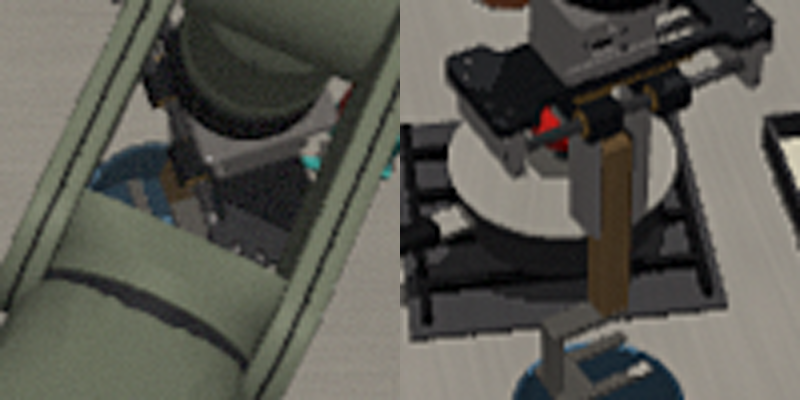

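The lifter hangs upright in the grip and clear of the crock: spine at (545,350), prongs at (620,355). Now I move beside the lid, behind the knob along the approach line.

```bash
python3 -m creep '[10,0,0,0,1,20,1,0,0,1,25,1,0,0,1,30,1,0,0,1,30,1,0,0,1,30,1,0,0,1,30,1,0,0,1,30,1,0,0,1,25,0,0,0,1,10,0,0,0,1,5,0,0,0,1,0,0,0,0,1]'; python3 -m creep '[0,0,10,0,1,0,0,15,0,1,0,0,11,0,1,0,0,5,0,1,0,0,0,0,1,0,0,0,0,1]'
python3 - <<'E'
from h import *
s=read_state();print(s['tool_pos'],s['moment'],s['force'])
W=cap('wrist');S=cap('side')
a=cv2.resize(W['pixels'][100:340,160:480],(480,360),interpolation=cv2.INTER_CUBIC)
b=cv2.resize(S['pixels'][110:230,230:336],(318,360),interpolation=cv2.INTER_CUBIC)
cv2.imwrite('pics/l2.png',np.hstack([a,b])[:,:,::-1])
E
```

```text
time_s: 7.4
tool_pos: [443.6, 84.2, 256.5]
ee_rot: [-0.0, 0.594, 0.804, -0.0]
force: [0.7, 0.0, -2.2]
grip_width: 20.0
grasp_force: 44.9
time_s: 8.0
tool_pos: [444.1, 83.9, 215.9]
ee_rot: [0.0, 0.595, 0.804, 0.0]
force: [0.4, 0.4, -1.3]
grip_width: 20.0
grasp_force: 44.9
[444.10159851  83.91957404 215.9142814 ] [-0.04935919 -0.0155583  -0.01115157] [ 0.39254237  0.39632373 -1.34387971]
```

View pics/l2.png

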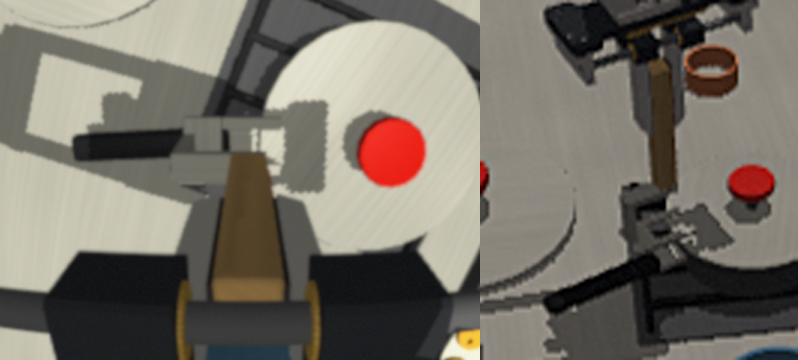

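Wrist half: the knob head is at crop (392,152), the prongs at crop rows ~122 and ~165 with tips near x≈280, aimed at the neck. Side half: the fork is just above the lid, below the head's underside. Working out the lateral offset numerically.

```bash
python3 - <<'E'
from h import *
from scipy.spatial.transform import Rotation as R
c=cap('wrist');s=read_state();r=R.from_quat(s['ee_rot'],scalar_first=True)
tl=lambda p:r.inv().apply(p-s['tool_pos']).round(1)
q=c['pixels'].astype(int)
def redc(q,b):
    m=((q[...,0]>110)&(q[...,1]<70)&(q[...,2]<70)).astype('uint8');k=np.zeros_like(m);k[b[1]:b[3],b[0]:b[2]]=m[b[1]:b[3],b[0]:b[2]]
    cs,_=cv2.findContours(k,0,1);return cv2.minEnclosingCircle(max(cs,key=cv2.contourArea))
k=redc(q,(380,160,460,240));print(k,'knob tool wrist',tl(onz(c,*k[0],108,True)))
S=cap('side');k2=redc(S['pixels'].astype(int),(300,150,340,190));P,e=two(ray(c,*k[0],True),ray(S,*k2[0]));print('2view',P,e,tl(P))
# expected pixels for prongs
V=np.array(c['view'])
def proj(t):
    p=r.apply(t)+s['tool_pos'];p=V[:3,:3]@p+V[:3,3];th=np.arctan2(np.hypot(*p[:2]),p[2]);n=p[:2]/np.hypot(*p[:2])*th
    return n*c['fx']+[c['cx'],c['cy']]
zt=131-6
for x in(20,12,-12,-20):print(x,proj([x,10,zt]).round(1),proj([x,-28,zt]).round(1))
for u in(330,336):print(u,[(v,int(q[v,u].mean())) for v in range(172,218)])
E
```

```text
((419.5, 200.5), 22.638561248779297) knob tool wrist [ -1.4  93.7 108.6]
2view [534.28220311 110.48389118 109.61848599] 0.7948605841867656 [ -1.1  93.5 107. ]
20 [334.8 175.5] [296.7 175.6]
12 [334.8 183.4] [296.8 183.4]
-12 [334.6 206.6] [297.3 206.6]
-20 [334.5 214.1] [297.5 214.1]
330 [(172, 41), (173, 48), (174, 48), (175, 49), (176, 53), (177, 64), (178, 83), (179, 100), (180, 110), (181, 112), (182, 113), (183, 112), (184, 118), (185, 138), (186, 162), (187, 173), (188, 174), (189, 175), (190, 181), (191, 191), (192, 192), (193, 183), (194, 173), (195, 169), (196, 170), (197, 168), (198, 167), (199, 159), (200, 136), (201, 99), (202, 72), (203, 66), (204, 66), (205, 65), (206, 65), (207, 63), (208, 63), (209, 64), (210, 64), (211, 65), (212, 66), (213, 65), (214, 64), (215, 64), (216, 64), (217, 63)]
336 [(172, 121), (173, 106), (174, 103), (175, 104), (176, 104), (177, 100), (178, 97), (179, 104), (180, 109), (181, 112), (182, 112), (183, 112), (184, 113), (185, 124), (186, 155), (187, 188), (188, 206), (189, 209), (190, 210), (191, 208), (192, 207), (193, 208), (194, 209), (195, 211), (196, 210), (197, 209), (198, 206), (199, 199), (200, 176), (201, 141), (202, 114), (203, 101), (204, 90), (205, 80), (206, 72), (207, 69), (208, 66), (209, 70), (210, 70), (211, 70), (212, 68), (213, 65), (214, 64), (215, 64), (216, 63), (217, 64)]
```

```bash
python3 -m creep '[1,5,1,0,1,0,10,1,0,1,0,10,0,0,1,0,10,0,0,1,0,10,0,0,1,0,8,0,0,1,0,8,0,0,1,0,5,0,0,1,0,0,0,0,1]'; python3 -m creep '[0,6,0,0,1,0,6,0,0,1,0,5,0,0,1,0,5,0,0,1,0,5,0,0,1,0,0,0,0,1,0,0,0,0,1]'
python3 - <<'E'
from h import *
from scipy.spatial.transform import Rotation as R
s=read_state();r=R.from_quat(s['ee_rot'],scalar_first=True)
print(s['tool_pos'],s['force'],s['moment'],r.inv().apply(np.array([534.2,111.2,108])-s['tool_pos']))
W=cap('wrist');S=cap('side')
a=cv2.resize(W['pixels'][100:340,160:480],(480,360),interpolation=cv2.INTER_CUBIC)
b=cv2.resize(S['pixels'][120:210,280:360],(320,360),interpolation=cv2.INTER_CUBIC)
cv2.imwrite('pics/l3.png',np.hstack([a,b])[:,:,::-1])
E
```

```text
time_s: 9.1
tool_pos: [507.1, 104.6, 213.7]
ee_rot: [-0.0, 0.594, 0.804, -0.0]
force: [-0.3, 0.0, -0.4]
grip_width: 19.7
grasp_force: 44.9
time_s: 9.8
tool_pos: [532.4, 112.4, 213.7]
ee_rot: [-0.0, 0.594, 0.804, -0.0]
force: [-0.1, 0.5, -1.9]
grip_width: 19.5
grasp_force: 44.9
[532.37881723 112.42356054 213.65755262] [-0.11976111  0.48071868 -1.85120429] [-0.11045272  0.02129459  0.01324952] [ -1.70649116   1.42510932 105.65694101]
```

View pics/l3.png

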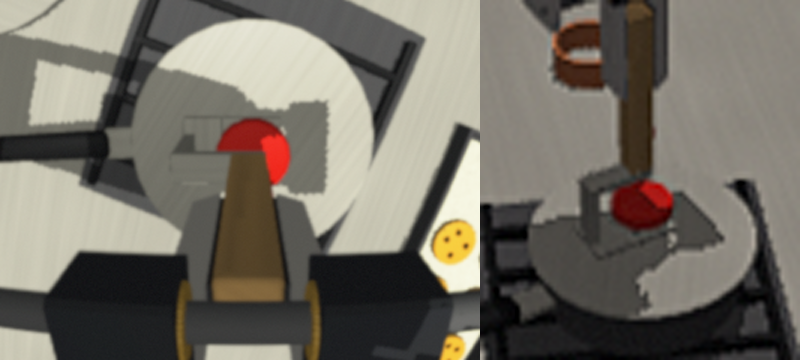

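The fork is under the knob, with the handle right above it and the spine clear behind (side half: spine at (595,215), head at (642,205)), and no contact forces. Raising gently, then checking.

```bash
python3 -m creep '[0,1,-3,0,1,0,0,-3,0,1,0,0,-2,0,1,0,0,-2,0,1,0,0,-2,0,1,0,0,-3,0,1,0,0,-4,0,1,0,0,-4,0,1,0,0,0,0,1,0,0,0,0,1]' 55
python3 - <<'E'
from h import *
s=read_state();print(s['tool_pos'],s['force'],s['moment'])
E
```

```text
time_s: 10.9
tool_pos: [533.5, 112.7, 237.0]
ee_rot: [0.0, 0.594, 0.804, 0.0]
force: [0.0, 0.0, -4.3]
grip_width: 20.2
grasp_force: 54.9
[533.49282973 112.72579679 236.98129556] [ 0.04033031  0.04737364 -4.26435753] [ 0.00477563  0.04980279 -0.02936696]
```

The load rose to about 4 N with little moment, so the lid is on the fork. I continue up smoothly.

```bash
python3 -m creep '[0,0,-4,0,1,0,0,-7,0,1,0,0,-9,0,1,0,0,-9,0,1,0,0,-10,0,1,0,0,-10,0,1,0,0,-9,0,1,0,0,-7,0,1,0,0,-5,0,1,0,0,-3,0,1,0,0,-2,0,1,0,0,0,0,1]'; python3 -m creep '[0,0,0,0,1,0,0,0,0,1,0,0,0,0,1,0,0,0,0,1,0,0,0,0,1,0,0,0,0,1,0,0,0,0,1,0,0,0,0,1]'
python3 - <<'E'
from h import *
s=read_state();print(s['tool_pos'],s['force'],s['moment'])
S=cap('side');T=cap('top')
a=cv2.resize(S['pixels'][70:230,240:400],(400,400),interpolation=cv2.INTER_CUBIC)
b=cv2.resize(T['pixels'][120:280,190:350],(400,400),interpolation=cv2.INTER_CUBIC)
cv2.imwrite('pics/l4.png',np.hstack([a,b])[:,:,::-1])
E
```

```text
time_s: 12.1
tool_pos: [533.4, 112.7, 311.7]
ee_rot: [-0.0, 0.594, 0.804, -0.0]
force: [1.2, 0.1, -4.2]
grip_width: 19.8
grasp_force: 54.9
time_s: 12.9
tool_pos: [533.4, 112.7, 311.8]
ee_rot: [0.0, 0.594, 0.804, 0.0]
force: [0.4, -0.1, -4.1]
grip_width: 19.9
grasp_force: 54.9
[533.38923385 112.71285524 311.79104994] [ 0.41488088 -0.12234563 -4.05984762] [-0.03848671 -0.01498705  0.05130532]
```

View pics/l4.png

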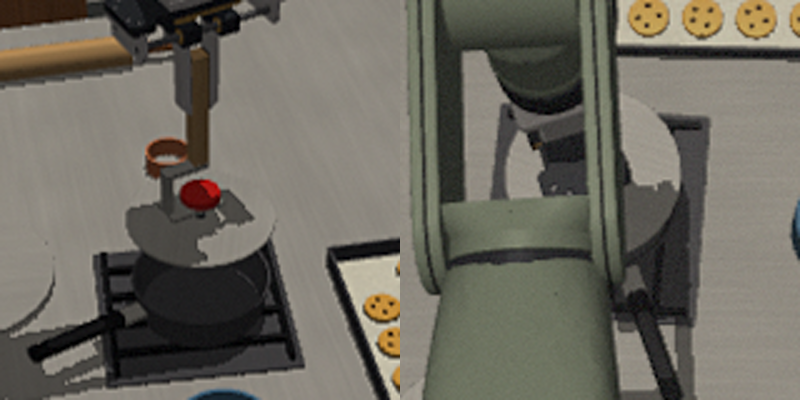

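The lid hangs level on the fork, knob at (200,193), about 89 mm up, above the unmoved pan at (200,300), and the readings are steady.

```bash
python3 -c "from cell import *; print(sign_off())"
```

```text
the job is handed in; nothing more can be done
None
```

The job is handed in at about 13 s on the robot's clock: the lid hangs level and steady on the lifter's fork, about 9 cm above the pan, with the gripper still holding the lifter; I saw no sign that the pan or anything else had been touched or moved.

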